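# Step the bench dimmer up one click and test

## Task

Turn the big knurled dial on the bench dimmer clockwise (seen from above) with a fingertip until it clicks into the next detent, one click and no further, then press the round test button fully down with a fingertip and let it come up again. Do not press the square key, and do not pick up or push about anything else on the bench.

Things in the scene. Friction and masses are not known exactly. Their poses are not given: they have to be found in the camera images.
- dial_top (a point): centre of the flat bare top face of the big knurled dial, 81 mm above the bench: a black disc 96 mm across, 22 mm tall, axis upright. A fingertip pressed on its top 15 to 45 mm from the axis, or on its ribbed rim, drags it round by friction. The point turns with the dial: the white pointer line on top runs from the middle along its -x axis; z is up
- dimmer: grey dimmer unit that carries the dial on its top, 150 x 150 x 55 mm, fixed to the bench; origin at the centre of its underside, under the dial's axis; white dots every 30 degrees round the dial, the big one at its -x side, where the pointer starts
- dial (a joint): angle of the dial (rad), 0 at the start, growing CLOCKWISE seen from above. It clicks every 0.524 rad (30 degrees, one dot). Half-way, at 0.26 rad, it tips over and pulls itself into the next detent; left alone it settles in the nearest one. Turning takes about 0.05 N m (1.5 N at 35 mm from the axis); press with 6 to 15 N so as not to slip
- button_top (a point): centre of the top of the round black test button, 52 mm above the bench when up; 30 mm across. It stands 12 mm proud of its grey switch box 64 x 64 x 40 mm fixed to the bench, about 25 cm to the left or right of the dimmer; z is up
- button (a joint): travel of the round button (m), 0 up, 0.006 fully down; a spring pushes it back up, fully down takes 5 N
- key_top (a point): centre of the top of the square black key, 28 x 28 mm, 52 mm above the bench, on a grey switch box 64 x 64 x 40 mm fixed to the bench, about 25 cm to the left or right of the dimmer, on the side that the round button is not. It switches the bench off: do not press it
- key (a joint): travel of the square key (m), 0 up, 0.006 fully down; fully down takes 5 N
- adapter: black plug-in power adapter lying flat, 70 x 42 x 30 mm; origin at the centre of its underside
- coupler: black threaded cable coupler standing upright, 36 mm across, 58 mm tall; origin at the centre of its underside
- spare_cap: loose spare knurled cap, black, 42 mm across, 18 mm tall, lying on the bench; not part of the job; origin at the centre of its underside
- tape: roll of white tape lying flat, 90 mm across, 20 mm tall; origin at the centre of its underside
- jar: clear jar with white lid, 56 mm across, 70 mm tall; origin at the centre of its underside
- mug: white mug, 80 mm across, 90 mm tall, handle towards its own +y; origin at the centre of its underside
- screwdriver: screwdriver lying on the bench along its own x axis, about 200 mm long; origin on the bench under its middle
Things that resemble listed ones, but are neither listed nor needed, are in the scene too. Leave any green or pink look-alike of the dimmer alone.

How it is judged:
By the outcome, as a careful person would: the job done as asked, in the order asked, and still so for the second after the job is handed in, with the robot touching nothing.
It also fails if it takes over 48 s, if anything falls off the work surface, if the arm or the gripper's body presses on something with over 40 N, if the wrist force passes 120 N, or if a joint passes its speed limit or range.

## Robot

A 6-joint arm with a two-finger parallel gripper is mounted at the origin on the work surface. World frame = base frame: x ahead of the robot, y to its left, z up, the work surface at z = 0. Lengths are in m, angles in rad, forces in N, time in s.
With the tool pointing down it reaches from about 0.35 to 0.875 m from the base axis. Payload 15.5 kg.
Tool frame: the origin (TCP) lies at the very end of the fingers, on their centre line; the grasp point (between the pads) lies arm.grasp_offset behind it (arm.grasp_offset is the distance from the TCP to the grasp point, in m); z points along the fingers, y is the direction in which the jaws open and shut (so a half turn about z gives the same grasp; the last joint's range is limited). The gripper opens to 85 mm and grips with 20 to 120 N. Pads are 22 mm wide; open, the fingers measure 114 mm over their backs; the gripper's body (76 mm by 85 mm) begins 54 mm behind the grasp point. The pads swing forward as they close: fully open they stand 13 mm farther back than shut.
Start: joints at [-1.365, 0.494, 1.345, -0, 1.302, -0.096], TCP at [0.185, -0.597, 0.231] pointing down, gripper open.
Joint ranges: [-2.91, 2.91], [-0.82, 2.16], [0.22, 2.67], [-1.22, 4.37], [0.12, 2.79], [-3.08, 3.08]. Speed limits (rad/s): [1.89, 1.89, 2.57, 3.01, 3.01, 3.01].

## Interface

Orientations are given as a rotation vector (axis times angle).
In Python, from rig import arm gives the robot as it stands.
- The arm moves only by the shell command python3 -m inch 'ROWS'. ROWS is JSON, a list of rows, each an object with "hand": the closure, from -1 (fully open) to 1 (shut); "slide": the shift along the tool's x, y, z in mm, a list of three; "rot": the turn, a rotation vector about the tool's x, y, z in rad, a list of three. A call has 1 to 10 rows; each row is the pose to reach, as a shift and turn from the pose commanded when the call began, along the tool's axes at that moment; what a row does not reach only later rows make up. A row lasts 1/8 s, in which the tool goes at most 62.5 mm and 10.7 degrees, less where a joint would pass 70% of its speed; a pose out of reach is approached as far as the arm can. A call with a gripper value outside its range is refused whole. The fingers move at their own pace and stop on an object; the grip force is fixed at half the most. Time passes only in rows, so rows that repeat a pose let the fingers close. It gives the time, the measured TCP pose, the force and the opening at its end, in the units of the state.
- arm.sense(): the state, without advancing time (a new reading comes with each control period).
- arm.capture(name): name is "scene" or "top" or "wrist"; returns the picture (420x560x3 uint8, red, green, blue); there is no depth.
- arm.camera_model(name): a dict with "vertical_fov" (degrees; the focal length in pixels is half the picture's height over the tangent of half this angle, whatever the lens; pixels are square), "cx", "cy" (the principal point, pixels), "dist" ([k1, k2, p1, p2, k3] as OpenCV has them; the pictures are not rectified), "extrinsics" (4x4, takes a point from world to camera coordinates); the wrist camera has in their place "hand_eye" (4x4, takes a point from camera to tool coordinates, whose origin is the TCP and whose axes are the flange's). Camera axes: x right, y down, z forward; pixel columns grow to the right and rows downward; lengths in m; the calibration is good to about 2 mm. A picture is of the moment at which its call begins: read the wrist's pose just before it. camera_model takes no time and is no camera call.
- arm.sign_off(): hands the job in, once; it reports no verdict.
Trained networks look in the newest picture that a camera, given by its name, has taken for a name from the list of things; names that differ only in an ending like _2 or _b are one class to them, and where a whole thing is asked for, a point or a joint stands for the part that bears it (a point fixed in the world has none). Each returns a list of dicts, best first, with "score" (0 to 1); they miss things now and then, are a little off and sometimes report something else, mostly with a low value. They report only what shows in the picture. A call takes as long as a camera call. They do not tell look-alikes from the thing itself.
- arm.search_frame(thing, camera): "centre" ([column, row] in pixels, amid what is visible of it).
- arm.tip_of(thing, camera): "centre" ([column, row] in pixels: a listed point, or the origin of a listed thing).
The state is a dict: "time_s": time; "joints": joint angles; "qd": joint speeds; "tau": joint torques, N m; "ee_pos": TCP position; "ee_rot": TCP orientation; "ft_force": force on the tool from outside, world axes, zero at the start; "torque": the same for the moment, N m; "grip_width": opening from 0.0 (shut) to 1.0 (fully open).
Only numpy, scipy, OpenCV 4.12 (cv2) and the standard library are available. Lean on these libraries where they do the work, as an engineer would, in place of code of your own. Each camera call takes 0.05 s, during which the arm holds its last target.

## Working session

There is one attempt and no reset: what is moved stays moved. The work goes in short steps, Python scripts to look and compute and a shell command to move; the robot and the scene stay as the last step left them, time stands still between calls to the robot, and variables do not carry over. Pictures are saved under pics/ and viewed, and the job is handed in when it is done.

```bash
ls; mkdir -p pics
python3 - <<'E'
from rig import arm
import cv2,json
s=arm.sense();print(s)
for n in("scene","top"):
    im=arm.capture(n);cv2.imwrite(f"pics/{n}0.png",im[:,:,::-1])
    m=arm.camera_model(n);print(n,m)
    for t in("dial_top","button_top","key_top"):
        print(t,arm.tip_of(t,n)[:3])
print(arm.camera_model("wrist"),arm.grasp_offset)
E
```

```text
pics
{'time_s': 0.0, 'joints': array([-1.36551967e+00,  4.94192439e-01,  1.34616187e+00, -2.56481439e-05,
        1.30248207e+00, -9.55062717e-02]), 'qd': array([-0.00145742,  0.00110618,  0.00083383, -0.00090134, -0.00016061,
       -0.00173223]), 'tau': array([ 2.06311611e-04, -8.82152295e+01, -3.83867168e+01, -1.22452348e-04,
        1.00436225e-02,  5.50522043e-05]), 'ee_pos': array([ 0.18508277, -0.59657755,  0.23068408]), 'ee_rot': array([-3.10490384e+00, -4.70514434e-01,  1.45895449e-04]), 'ft_force': array([ 0.34567   , -0.43871786,  0.15909302]), 'torque': array([-0.03294273, -0.01502951, -0.07733185]), 'grip_width': 1.001248188163283}
scene {'vertical_fov': 52.76600096545713, 'cx': 276.3746550208618, 'cy': 209.1516120401756, 'dist': array([-0.06591362,  0.        ,  0.        ,  0.        ,  0.        ]), 'extrinsics': array([[-0.20939125,  0.97780899, -0.00669978,  0.08877791],
       [ 0.69717337,  0.14448371, -0.70219211, -0.27333606],
       [-0.68564175, -0.15170379, -0.71195601,  1.47975395],
       [ 0.        ,  0.        ,  0.        ,  1.        ]])}
dial_top [{'c
[... 798 characters left out ...]
1], 'score': 0.82}, {'centre': [285.5, 177.2], 'score': 0.72}]
button_top [{'centre': [204.2, 202.8], 'score': 0.39}]
key_top [{'centre': [376.3, 181.1], 'score': 0.55}]
{'vertical_fov': 60.99340823403124, 'cx': 281.45165875659063, 'cy': 212.30231619726496, 'dist': array([-0.06991406,  0.        ,  0.        ,  0.        ,  0.        ]), 'hand_eye': array([[-3.48407277e-05, -9.45940444e-01, -3.24340368e-01,
         8.29470384e-02],
       [ 9.99999463e-01,  3.02986052e-04, -9.91080671e-04,
        -4.61228575e-04],
       [ 1.03577390e-03, -3.24340228e-01,  9.45939926e-01,
        -1.41936149e-01],
       [ 0.00000000e+00,  0.00000000e+00,  0.00000000e+00,
         1.00000000e+00]])} 0.0187
```

View pics/scene0.png

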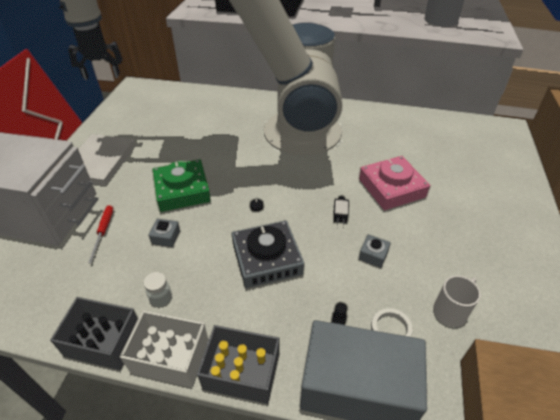

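View pics/top0.png

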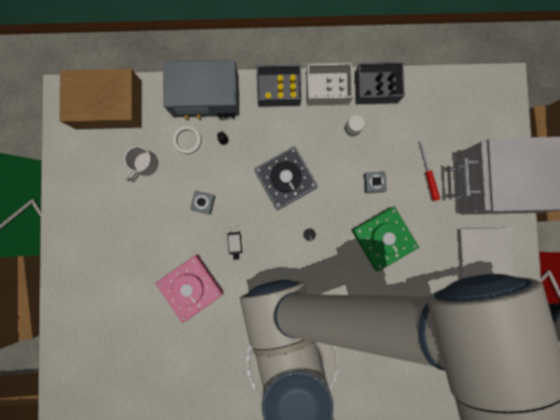

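```bash
cat > h.py <<'E'
import numpy as np,cv2
from rig import arm
def K(m):
    f=210/np.tan(np.radians(m["vertical_fov"]/2)); return np.array([[f,0,m["cx"]],[0,f,m["cy"]],[0,0,1]])
def ray(name,px,z,T=None):
    m=arm.camera_model(name)
    u=cv2.undistortPoints(np.array([[px]],float),K(m),m["dist"])[0,0]
    if T is None: T=np.linalg.inv(m["extrinsics"])
    d=T[:3,:3]@np.array([*u,1]);o=T[:3,3]
    return o+d*(z-o[2])/d[2]
def wristT(s):
    T=np.eye(4);T[:3,:3]=cv2.Rodrigues(s["ee_rot"])[0];T[:3,3]=s["ee_pos"]
    return T@arm.camera_model("wrist")["hand_eye"]
E
python3 - <<'E'
from h import *
t=cv2.imread("pics/top0.png");s=cv2.imread("pics/scene0.png")
a=[cv2.resize(i[y:y+60,x:x+80],(400,300),interpolation=2) for i,x,y in((t,245,147),(s,225,210),)]
b=[cv2.resize(i[y:y+45,x:x+60],(266,200),interpolation=2) for i,x,y in((t,173,180),(s,346,228),(t,346,160))]
c=np.hstack(b); c=cv2.copyMakeBorder(c,0,0,0,800-c.shape[1],0)
cv2.imwrite("pics/z.png",np.vstack([np.hstack(a),c]))
for n,p,z in(("top",(285.5,177.2),.081),("scene",(267.2,241.5),.081),("top",(204.2,202.8),.052),("scene",(376.4,241.1),.052),("top",(376.3,181.1),.052),("scene",(163,226),.052)):
    print(n,p,ray(n,p,z).round(4))
E
```

```text
top (285.5, 177.2) [0.5755 0.0062 0.081 ]
scene (267.2, 241.5) [0.5831 0.012  0.081 ]
top (204.2, 202.8) [0.5063 0.2599 0.052 ]
scene (376.4, 241.1) [0.5026 0.2736 0.052 ]
top (376.3, 181.1) [ 0.5604 -0.2765  0.052 ]
scene (163, 226) [ 0.5637 -0.2718  0.052 ]
```

View pics/z.png

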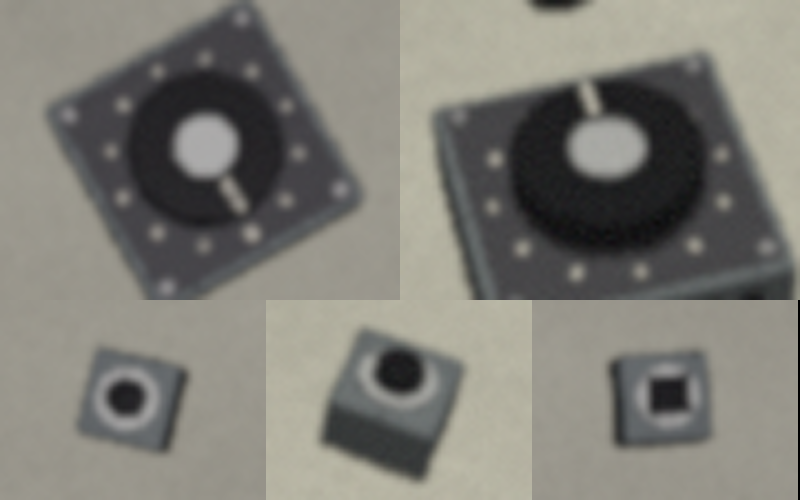

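Run:
```python
from h import *
s=arm.sense();R=cv2.Rodrigues(s["ee_rot"])[0];print(R.round(3))
print((R.T@(np.array([.56,.0,.231])-s["ee_pos"])*1000).round())
```

```text
[[ 0.955  0.296 -0.   ]
 [ 0.296 -0.955  0.   ]
 [ 0.    -0.    -1.   ]]
[ 535. -459.    0.]
```

```bash
python3 -m inch '[{"hand":1,"slide":[50,-43,0],"rot":[0,0,0.05]},{"hand":1,"slide":[100,-86,0],"rot":[0,0,0.1]},{"hand":1,"slide":[145,-125,0],"rot":[0,0,0.15]},{"hand":1,"slide":[190,-163,0],"rot":[0,0,0.2]},{"hand":1,"slide":[235,-202,0],"rot":[0,0,0.25]},{"hand":1,"slide":[280,-240,0],"rot":[0,0,0.3]},{"hand":1,"slide":[325,-279,0],"rot":[0,0,0.3]},{"hand":1,"slide":[370,-317,0],"rot":[0,0,0.3]},{"hand":1,"slide":[415,-356,0],"rot":[0,0,0.3]},{"hand":1,"slide":[450,-386,0],"rot":[0,0,0.3]}]'
python3 - <<'E'
from h import *
s=arm.sense();R=cv2.Rodrigues(s["ee_rot"])[0];print(R.round(3),s["ee_pos"],s["ft_force"])
print((R.T@(np.array([.53,.03,.231])-s["ee_pos"])*1000).round())
E
```

```text
time_s: 1.65
ee_pos: [0.5016, -0.0928, 0.2315]
ee_rot: [3.142, 0.003, 0.001]
ft_force: [0.3, -0.6, 0.2]
grip_width: -0.001
[[ 1.     0.002  0.001]
 [ 0.002 -1.    -0.   ]
 [ 0.001  0.    -1.   ]] [ 0.50158592 -0.09280916  0.23146875] [ 0.30393905 -0.57883347  0.22272517]
[  29. -123.    0.]
```

```bash
python3 -m inch '[{"hand":1,"slide":[25,-40,0],"rot":[0,0,0]},{"hand":1,"slide":[45,-80,0],"rot":[0,0,0]},{"hand":1,"slide":[60,-120,0],"rot":[0,0,0]},{"hand":1,"slide":[68,-138,0],"rot":[0,0,0]},{"hand":1,"slide":[68,-138,0],"rot":[0,0,0]},{"hand":1,"slide":[68,-138,0],"rot":[0,0,0]}]'
python3 - <<'E'
from h import *
s=arm.sense();im=arm.capture("wrist");cv2.imwrite("pics/w1.png",im[:,:,::-1])
print(s["ee_pos"],s["qd"].round(3))
for t in("dial_top",):
    for d in arm.tip_of(t,"wrist"): print(t,d,ray("wrist",d["centre"],.081,wristT(s)).round(4))
E
```

```text
time_s: 2.4
ee_pos: [0.5682, 0.0422, 0.2312]
ee_rot: [3.141, 0.0, -0.001]
ft_force: [-0.7, -0.4, 0.3]
grip_width: -0.002
[0.56816775 0.04216724 0.23123509] [-0.01  -0.003  0.003  0.001  0.001  0.003]
```

View pics/w1.png

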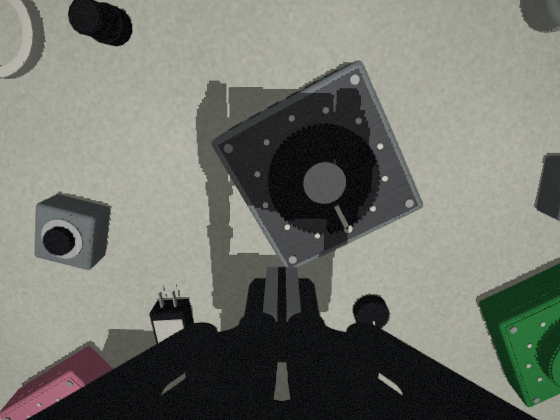

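Run:
```python
from h import *
s=arm.sense();T=wristT(s)
im=cv2.imread("pics/w1.png")
z=cv2.resize(im[110:250,250:400],(600,560),interpolation=2);cv2.imwrite("pics/w1z.png",z)
g=cv2.cvtColor(im,6)
for p in((324,183),(339,207),(347,226),(268,183),(378,183)):
    print(p,ray("wrist",p,.081,T).round(4))
print("button",ray("wrist",(59,241),.052,T).round(4))
print("tip",ray("wrist",(282,267),s["ee_pos"][2],T).round(4))
```

```text
(324, 183) [0.5768 0.0066 0.081 ]
(339, 207) [ 0.5555 -0.0072  0.081 ]
(347, 226) [ 0.5379 -0.0152  0.081 ]
(268, 183) [0.5768 0.0538 0.081 ]
(378, 183) [ 0.5769 -0.0393  0.081 ]
button [0.5101 0.2673 0.052 ]
tip [0.5766 0.0422 0.2314]
```

View pics/w1z.png

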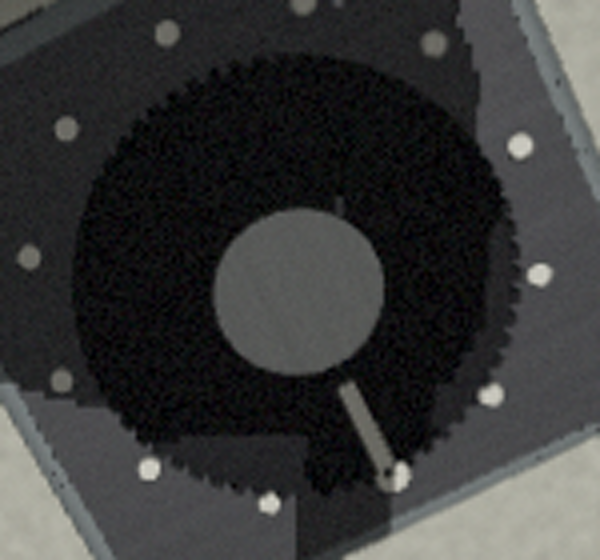

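```bash
python3 -m inch '[{"hand":1,"slide":[0,3,40],"rot":[0,0,0]},{"hand":1,"slide":[0,3,80],"rot":[0,0,0]},{"hand":1,"slide":[0,3,120],"rot":[0,0,0]},{"hand":1,"slide":[0,3,140],"rot":[0,0,0]},{"hand":1,"slide":[0,3,145],"rot":[0,0,0]},{"hand":1,"slide":[0,3,146],"rot":[0,0,0]},{"hand":1,"slide":[0,3,146],"rot":[0,0,0]}]'
python3 - <<'E'
from h import *
s=arm.sense();im=arm.capture("wrist");cv2.imwrite("pics/w2.png",im[:,:,::-1])
print(s["ee_pos"],s["ft_force"])
cv2.imwrite("pics/s2.png",arm.capture("scene")[:,:,::-1])
E
```

```text
time_s: 3.38
ee_pos: [0.569, 0.0399, 0.0862]
ee_rot: [3.142, 0.001, 0.002]
ft_force: [-0.8, 0.1, 1.5]
grip_width: -0.001
[0.56904647 0.03990712 0.08622347] [-0.77806031  0.09106901  1.53834427]
```

View pics/w2.png

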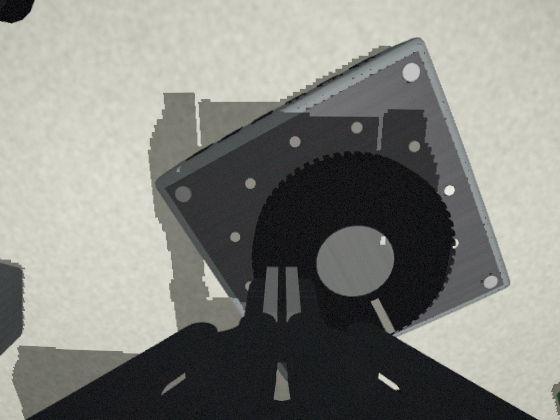

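```bash
for i in 1; do python3 -m inch '[{"hand":1,"slide":[0,0,2],"rot":[0,0,0]},{"hand":1,"slide":[0,0,4],"rot":[0,0,0]},{"hand":1,"slide":[0,0,4],"rot":[0,0,0]}]'; done
```

```text
time_s: 3.85
ee_pos: [0.5685, 0.0401, 0.0812]
ee_rot: [-3.142, -0.001, 0.0]
ft_force: [-0.6, 0.3, -0.3]
grip_width: 0.002
```

```bash
python3 -m inch '[{"hand":1,"slide":[0,0,1],"rot":[0,0,0]},{"hand":1,"slide":[0,0,1],"rot":[0,0,0]}]'
```

```text
time_s: 4.1
ee_pos: [0.5689, 0.0402, 0.0809]
ee_rot: [-3.141, -0.001, -0.002]
ft_force: [-1.6, 0.8, 10.4]
grip_width: -0.006
```

```bash
python3 -m inch '[{"hand":1,"slide":[0,0,1],"rot":[0,0,0]},{"hand":1,"slide":[0,0,1],"rot":[0,0,0]}]'
```

```text
time_s: 4.35
ee_pos: [0.5695, 0.0403, 0.0807]
ee_rot: [-3.141, -0.001, -0.004]
ft_force: [-3.1, 2.9, 24.0]
grip_width: 0.003
```

```bash
python3 -m inch '[{"hand":1,"slide":[0,0,-0.8],"rot":[0,0,0]},{"hand":1,"slide":[0,0,-0.8],"rot":[0,0,0]},{"hand":1,"slide":[2.1,-0.4,-0.8],"rot":[0,0,0.062]},{"hand":1,"slide":[4.3,-0.7,-0.8],"rot":[0,0,0.125]},{"hand":1,"slide":[4.3,-0.7,-0.8],"rot":[0,0,0.125]}]'
python3 - <<'E'
from h import *
s=arm.sense();im=arm.capture("wrist");cv2.imwrite("pics/w3.png",im[:,:,::-1])
R=cv2.Rodrigues(s["ee_rot"])[0];print(s["ee_pos"],s["ft_force"],s["torque"],R.round(3))
E
```

```text
time_s: 4.97
ee_pos: [0.5735, 0.0411, 0.0809]
ee_rot: [-3.135, 0.197, -0.002]
ft_force: [-1.7, 1.5, 12.6]
grip_width: 0.002
[0.57349558 0.041068   0.080864  ] [-1.67883255  1.47415334 12.5970487 ] [ 0.36688621  0.30798392 -0.01087914] [[ 0.992 -0.125  0.002]
 [-0.125 -0.992  0.   ]
 [ 0.002 -0.    -1.   ]]
```

View pics/w3.png

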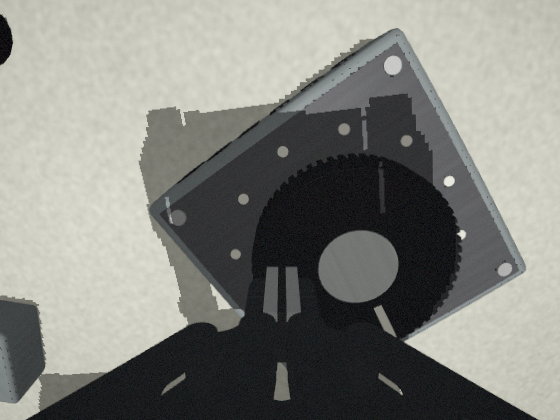

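```bash
python3 -m inch '[{"hand":1,"slide":[2.1,-0.4,0],"rot":[0,0,0.062]},{"hand":1,"slide":[4.3,-0.7,0],"rot":[0,0,0.125]},{"hand":1,"slide":[6.4,-0.9,0],"rot":[0,0,0.187]},{"hand":1,"slide":[8.6,-0.9,0],"rot":[0,0,0.25]},{"hand":1,"slide":[10.7,-0.8,0],"rot":[0,0,0.312]},{"hand":1,"slide":[12.8,-0.5,0],"rot":[0,0,0.375]},{"hand":1,"slide":[12.8,-0.5,0],"rot":[0,0,0.375]}]'
python3 - <<'E'
from h import *
s=arm.sense();im=arm.capture("wrist");cv2.imwrite("pics/w4.png",im[:,:,::-1])
R=cv2.Rodrigues(s["ee_rot"])[0];print(s["ee_pos"],s["ft_force"],s["torque"],R.round(3))
E
```

```text
time_s: 5.9
ee_pos: [0.5867, 0.0401, 0.0809]
ee_rot: [-3.043, 0.777, -0.003]
ft_force: [1.0, 4.2, 11.7]
grip_width: -0.004
[0.58666187 0.0401282  0.0808997 ] [ 0.96511049  4.21877932 11.68390141] [ 0.764209   -0.12248861 -0.00810185] [[ 0.877 -0.48   0.002]
 [-0.48  -0.877  0.001]
 [ 0.002 -0.002 -1.   ]]
```

View pics/w4.png

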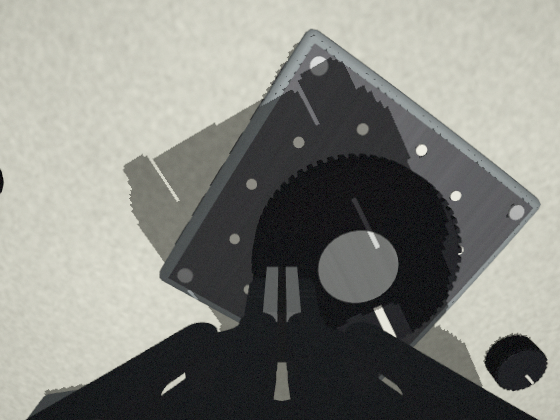

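```bash
python3 -m inch '[{"hand":1,"slide":[0,0,-5],"rot":[0,0,0]},{"hand":1,"slide":[0,0,-30],"rot":[0,0,-0.1]},{"hand":1,"slide":[0,0,-75],"rot":[0,0,-0.25]},{"hand":1,"slide":[0,0,-120],"rot":[0,0,-0.4]},{"hand":1,"slide":[0,0,-140],"rot":[0,0,-0.5]},{"hand":1,"slide":[0,0,-140],"rot":[0,0,-0.5]},{"hand":1,"slide":[0,0,-140],"rot":[0,0,-0.5]}]'
python3 - <<'E'
from h import *
s=arm.sense();im=arm.capture("wrist");cv2.imwrite("pics/w5.png",im[:,:,::-1])
R=cv2.Rodrigues(s["ee_rot"])[0];print(s["ee_pos"],s["ft_force"],R.round(3))
E
```

```text
time_s: 6.82
ee_pos: [0.585, 0.0397, 0.2192]
ee_rot: [-3.142, 0.002, 0.002]
ft_force: [-0.1, -1.0, 0.9]
grip_width: -0.001
[0.58497509 0.03972132 0.21916418] [-0.07764259 -1.00459463  0.91554587] [[ 1.    -0.001 -0.001]
 [-0.001 -1.     0.   ]
 [-0.001 -0.    -1.   ]]
```

View pics/w5.png

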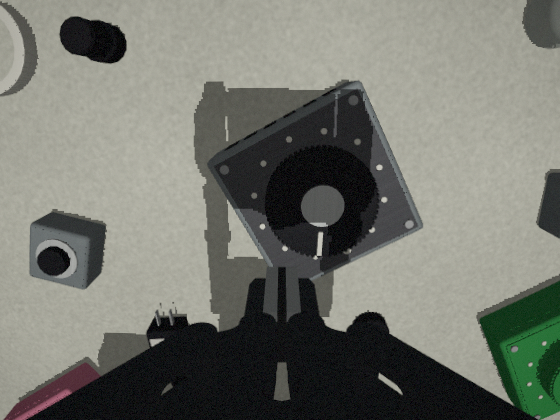

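Run:
```python
from h import *
s=arm.sense();T=wristT(s)
im=cv2.imread("pics/w5.png");cv2.imwrite("pics/w5z.png",cv2.resize(im[130:280,250:400],(600,600),interpolation=2))
a=ray("wrist",(323,206),.081,T);b=ray("wrist",(319.5,250),.081,T);d=b-a
print(a,b,np.degrees(np.arctan2(d[1],d[0]))%360)
for p in((323,206),): pass
print(ray("wrist",(54,261),.052,T))
print(arm.search_frame("button_top","wrist"),arm.tip_of("button_top","wrist"))
```

```text
[0.57690979 0.00592971 0.081     ] [0.53700211 0.00744395 0.081     ] 177.8270328409862
[0.51031299 0.26658974 0.052     ]
[{'centre': [54.9, 260.9], 'score': 0.75}, {'centre': [544.6, 24.1], 'score': 0.51}] [{'centre': [50.7, 262.6], 'score': 0.74}]
```

View pics/w5z.png

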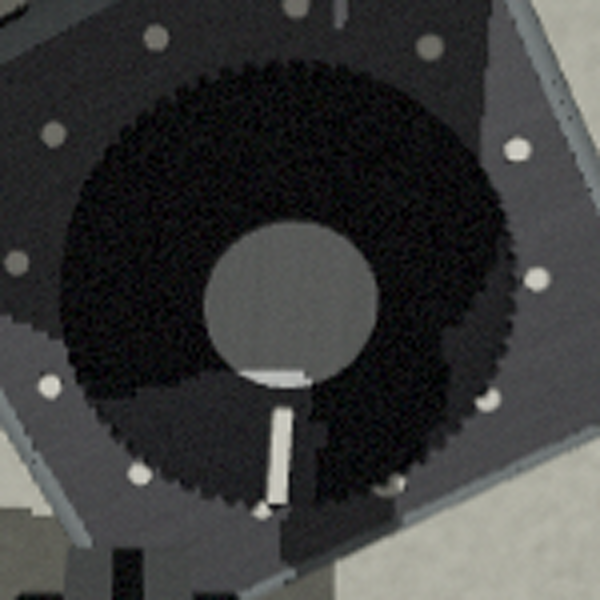

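```bash
python3 -m inch '[{"hand":1,"slide":[-15,-45,0],"rot":[0,0,0]},{"hand":1,"slide":[-30,-90,0],"rot":[0,0,0]},{"hand":1,"slide":[-45,-135,0],"rot":[0,0,0]},{"hand":1,"slide":[-60,-180,10],"rot":[0,0,0]},{"hand":1,"slide":[-70,-215,30],"rot":[0,0,0]},{"hand":1,"slide":[-75,-227,60],"rot":[0,0,0]},{"hand":1,"slide":[-75,-227,80],"rot":[0,0,0]},{"hand":1,"slide":[-75,-227,80],"rot":[0,0,0]},{"hand":1,"slide":[-75,-227,80],"rot":[0,0,0]}]'
python3 - <<'E'
from h import *
s=arm.sense();im=arm.capture("wrist");cv2.imwrite("pics/w6.png",im[:,:,::-1])
R=cv2.Rodrigues(s["ee_rot"])[0];print(s["ee_pos"],s["ft_force"],R.round(3))
T=wristT(s)
for d in arm.tip_of("button_top","wrist"):print(d,ray("wrist",d["centre"],.052,T))
E
```

```text
time_s: 8.1
ee_pos: [0.5108, 0.2666, 0.1405]
ee_rot: [-3.141, -0.0, -0.001]
ft_force: [-0.5, 0.7, -0.0]
grip_width: 0.001
[0.51075054 0.26660361 0.14053818] [-0.47045257  0.65333455 -0.02601137] [[ 1.  0.  0.]
 [ 0. -1.  0.]
 [ 0. -0. -1.]]
{'centre': [276.2, 222.1], 'score': 0.6} [0.50736763 0.27072347 0.052     ]
```

View pics/w6.png

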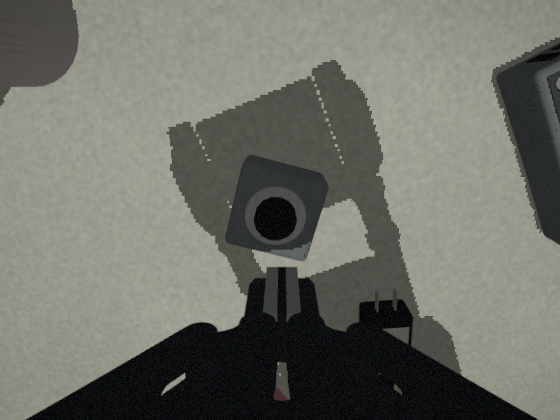

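```bash
python3 -m inch '[{"hand":1,"slide":[-1,-4,30],"rot":[0,0,0]},{"hand":1,"slide":[-1,-4,60],"rot":[0,0,0]},{"hand":1,"slide":[-1,-4,80],"rot":[0,0,0]},{"hand":1,"slide":[-1,-4,85],"rot":[0,0,0]},{"hand":1,"slide":[-1,-4,85],"rot":[0,0,0]}]'
python3 - <<'E'
from h import *
s=arm.sense();im=arm.capture("wrist");cv2.imwrite("pics/w7.png",im[:,:,::-1])
print(s["ee_pos"],s["ft_force"])
E
```

```text
time_s: 8.82
ee_pos: [0.5098, 0.2707, 0.0557]
ee_rot: [-3.141, -0.001, -0.001]
ft_force: [0.2, -0.2, 0.5]
grip_width: -0.002
[0.50980095 0.27071152 0.05572651] [ 0.21959993 -0.20476325  0.51873253]
```

View pics/w7.png

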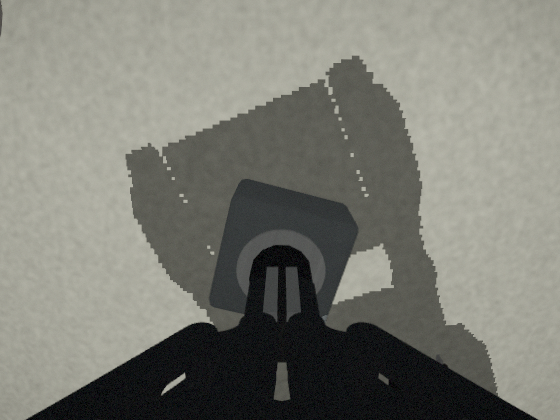

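The fingertip sits over the round button (ring centred near column 282). Now I press in steps and watch the force.

```bash
python3 -m inch '[{"hand":1,"slide":[0,0,3],"rot":[0,0,0]},{"hand":1,"slide":[0,0,6],"rot":[0,0,0]},{"hand":1,"slide":[0,0,8],"rot":[0,0,0]},{"hand":1,"slide":[0,0,9],"rot":[0,0,0]},{"hand":1,"slide":[0,0,9],"rot":[0,0,0]}]'
```

```text
time_s: 9.5
ee_pos: [0.5099, 0.2708, 0.0463]
ee_rot: [-3.141, -0.001, -0.002]
ft_force: [3.1, 2.3, 4.7]
grip_width: 0.005
```

```bash
python3 -m inch '[{"hand":1,"slide":[0,0,1],"rot":[0,0,0]},{"hand":1,"slide":[0,0,1],"rot":[0,0,0]},{"hand":1,"slide":[0,0,1],"rot":[0,0,0]}]'
```

```text
time_s: 9.88
ee_pos: [0.5099, 0.2709, 0.0458]
ee_rot: [-3.141, -0.001, -0.002]
ft_force: [1.3, 0.8, 14.9]
grip_width: -0.0
```

Force rose sharply to 15 N with z stuck at 0.046 m: the button is on its stop. Now I release.

```bash
python3 -m inch '[{"hand":1,"slide":[0,0,-4],"rot":[0,0,0]},{"hand":1,"slide":[0,0,-15],"rot":[0,0,0]},{"hand":1,"slide":[0,0,-45],"rot":[0,0,0]},{"hand":1,"slide":[0,0,-90],"rot":[0,0,0]},{"hand":1,"slide":[0,0,-135],"rot":[0,0,0]},{"hand":1,"slide":[-20,-20,-160],"rot":[0,0,0]},{"hand":1,"slide":[-20,-20,-160],"rot":[0,0,0]},{"hand":1,"slide":[-20,-20,-160],"rot":[0,0,0]}]'
python3 - <<'E'
from h import *
s=arm.sense();print(s["ee_pos"],s["ft_force"])
a=arm.capture("wrist");c=arm.capture("top");b=arm.capture("scene")
cv2.imwrite("pics/w8.png",a[:,:,::-1])
cv2.imwrite("pics/f8.png",np.hstack([cv2.resize(c[147:207,245:325,::-1],(400,300),interpolation=2),cv2.resize(b[210:270,225:305,::-1],(400,300),interpolation=2)]))
E
```

```text
time_s: 10.88
ee_pos: [0.4889, 0.2903, 0.2046]
ee_rot: [3.141, 0.002, -0.002]
ft_force: [0.4, -0.1, -0.2]
grip_width: -0.005
[0.48893809 0.29026049 0.20461134] [ 0.44565385 -0.08750099 -0.1534647 ]
```

View pics/w8.png

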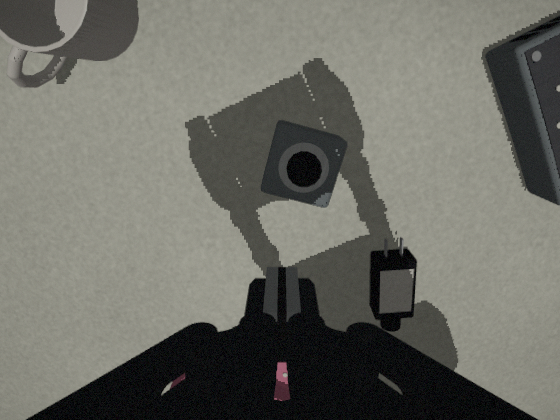

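View pics/f8.png

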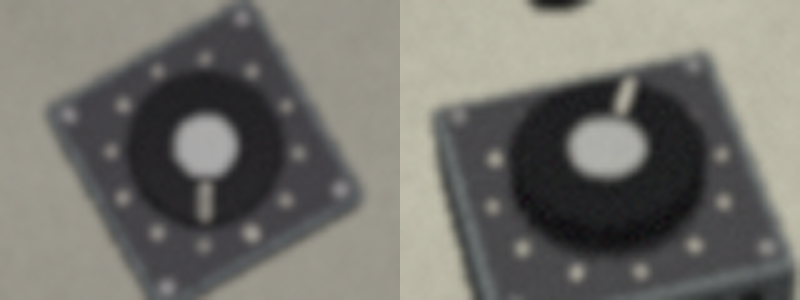

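```bash
python3 -c "
from rig import arm
print(arm.sign_off())"
```

```text
the job is handed in; nothing more can be done
None
```

The dial is one click further clockwise and the round button has been pressed fully and released. I handed the job in at about 11 s of the 48 s.

- **Dial:** I pressed the closed fingertips on the grey dimmer's dial about 34 mm from its axis at roughly 12 N. I dragged it clockwise about 0.5 rad and lifted off. The wrist and top pictures then showed the pointer on the next dot. I measured a turn of about 31° against the nominal 30°. While finding contact, the force briefly reached 24 N, above the advised 6 to 15 N, so I backed off before turning.
- **Button:** I pressed the round button until it stopped at a fingertip height of 46 mm, which is the full 6 mm of travel, with 15 N on it. After I let go, the fingertip was clear with about 0 N. I judged the button's return only from the last picture, which looks normal; I did not measure its height again.
- **Everything else:** The fingers never went near the square key, the look-alikes or the loose items. The last pictures showed nothing unusual, but I did not compare every object's position with the start.

The network positions differed a little: about 10 mm for the dial and up to 14 mm for the button between the scene and top cameras. I used the close-up wrist pictures instead.

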